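Pulse the nutmeg grinder for the rum punch

TASK

Grind nutmeg for the rum punch: pull the cordless grinder head straight up out of its charging dock against the sprung catches, set it down onto the glass nutmeg cup with its two lugs in the collar's slots until its flange sits flush, then twist it clockwise (seen from above) against the return spring to the green pulse mark, half-way to the red lock mark. Hold it there and finish while still gripping it at the pulse mark; it must never click over into the lock. Leave the bottle, decanter, opener, scoop and the open box with its glasses as they stand.

Things in the scene. Friction and masses are not known exactly. Their poses are not given: they have to be found in the camera images.
- head_grip (a point): centre of the cream handle of the loose cordless grinder head (0.42 kg); x to one white pointer and lug (the others are at -x: the head works either way round), z up. The handle is 72 mm long along x, 40 mm across its flat rubber sides along y (grip there, 32 mm of flat), and reaches 30 mm below and 26 mm above this point; below it a black flange, 80 mm across, with the pointers on its rim
- head_foot (a point): centre of the underside of the head's steel spigot, 68 mm below the handle's centre. The spigot is 48 mm in diameter, bevelled at the foot, and 24 mm high up to the flange's underside. Two lugs, round pins 10 mm wide, stand out at the head's +x and -x to 30 mm from its axis, 6 to 12 mm above the foot. Thin blades hang 10 mm lower and touch nothing
- dock_mouth (a point): centre of the top of the charging dock, fixed, grey, round, 45 mm high, 94 mm wide on top, 112 mm at the foot; x as the head's. The flange rests on its top (handle centre 44 mm above this point), spigot in the socket. Two sprung steel catches close over the lugs: pull straight up, about 8 to 14 N beyond the weight; they let go within 5 mm, and the spigot is clear after 24 mm
- cup_mouth (a point): centre of the top of the bayonet collar on the nutmeg cup, a glass cup held fixed by its suction foot, 110 mm high, collar 94 mm in diameter. Bore 52 mm, with two slots 17 mm wide for the lugs at this point's +x and -x, by the white rim marks, reaching 33 mm from the axis. Fully home, the flange rests on the collar and the handle's centre is 44 mm above this point
- pulse_mark (a point): green pulse mark on the collar's rim, 44 mm from the axis (another is opposite), 0.65 rad (37 degrees) clockwise seen from above from the white mark. The head is at pulse when its white pointers, which stand at the white marks when it goes in, face the green ones. Turning the other way is blocked
- lock_mark (a point): red lock mark on the rim, 44 mm from the axis (another is opposite), 1.31 rad (75 degrees) clockwise from the white mark. The lock catch is first felt as extra resistance at about 0.80 rad of head turn and snaps over at about 1.05 rad
- pulse_ring (a joint): sprung switch ring in the collar, turned clockwise by the lugs, in rad: 0 at rest, starts to move after about 0.14 to 0.2 rad of head turn (play in the slots), reads about 0.45 with the pointers at green; its spring pulls back with 0.20 N m at 0, 0.32 N m at 0.45, and turns the head back if let go; the lock snaps over at about 0.83
- teak_lid (a joint): lid of the fixed teak box (246 by 115 by 80 mm, three compartments), hinged on its long side nearest the robot, standing open: 0 shut, starts at 1.6 to 1.85 rad
- rum_bottle_mid (a point): middle of the closed amber rum bottle, 282 mm tall, 77 mm in diameter, standing; bystander
- decanter_mid (a point): middle of the round glass decanter with a cork top, 188 mm tall, 124 mm in diameter, standing; bystander
- bottle_opener_mid (a point): middle of the aluminium bottle opener lying flat along its x, 138 by 36 by 7 mm; bystander
- ice_scoop_mid (a point): back wall of the red plastic ice scoop, 22 mm above the table; the scoop's pan reaches 105 mm to +x and its handle 115 mm to -x, it is 64 mm wide and 43 mm high; bystander
- shot_glass_1_mid (a point): middle of the first of three shot glasses in the teak box, 60 mm tall, 48 mm in diameter; bystander
- shot_glass_2_mid (a point): middle of the second of three shot glasses in the teak box, 60 mm tall, 48 mm in diameter; bystander
- shot_glass_3_mid (a point): middle of the third of three shot glasses in the teak box, 60 mm tall, 48 mm in diameter; bystander
There are look-alikes about, which are no part of the job. What is shaped like the part that bears head_grip but orange is not meant. Leave any pink or purple look-alike of the part that bears cup_mouth alone.

How it is judged (in metres and radians):
On the way, in this order (a step that is already met when the one before it is completed fails the run):
1. the gripped grinder head is pulled up clear of its dock (z of head_grip in the frame of dock_mouth above 0.075 m and contact force between the fingers and grinder_head above 2 N), for 0.2 s.
2. the head sits fully home on the cup with its lugs in the slots, not yet twisted (z of head_grip in the frame of cup_mouth between 0.04 and 0.0475 m and horizontal distance between head_grip and cup_mouth below 0.006 m and angle between head_grip's own z axis and vertical below 0.1 rad and value of joint pulse_ring below 0.2 rad), for 0.1 s.
At the end, for the whole second after the job is handed in: The head sits home on the cup (handle centre 40 to 47.5 mm above the collar's top and within 6 mm of its centre, upright within 0.1 rad), turned 0.45 to 0.85 rad clockwise from the slots with the pulse ring at 0.2 to 0.76 rad and still (under 0.15 rad/s), and the fingers still grip it (over 2 N) (z of head_grip in the frame of cup_mouth between 0.04 and 0.0475 m and horizontal distance between head_grip and cup_mouth below 0.006 m and angle between head_grip's own z axis and vertical below 0.1 rad and angle between the x axis of head_grip and the x axis of cup_mouth, either way round between 0.45 and 0.85 rad and value of joint pulse_ring between 0.2 and 0.76 rad and velocity of joint pulse_ring between -0.15 and 0.15 rad/s and contact force between the fingers and grinder_head above 2 N); the arm keeps its last pose, push and grip.
It fails at once if the head is twisted over the click into the lock (value of joint pulse_ring above 0.85 rad).
It fails at once if the teak box's lid is knocked from its standing place (value of joint teak_lid below 1.3 rad).
It fails at once if the rum bottle or the decanter is moved by over 30 mm (distance of any of rum_bottle_mid, decanter_mid from where it was at the start of the episode above 0.03 m).
It fails at once if the bottle opener or the ice scoop is moved by over 30 mm (distance of any of bottle_opener_mid, ice_scoop_mid from where it was at the start of the episode above 0.03 m).
It fails at once if a shot glass is moved by over 30 mm (distance of any of shot_glass_1_mid, shot_glass_2_mid, shot_glass_3_mid from where it was at the start of the episode above 0.03 m).
It also fails if it takes over 45 s, if anything falls off the work surface, if the arm or the gripper's body presses on something with over 40 N, if the wrist force passes 120 N, or if a joint passes its speed limit or range.

ROBOT

A 7-joint arm with a two-finger parallel gripper is mounted at the origin on the work surface. World frame = base frame: x ahead of the robot, y to its left, z up, the work surface at z = 0. Lengths are in mm, angles in rad, forces in N, time in s.
With the tool pointing down it reaches from about 400 to 900 mm from the base axis. Payload 5.6 kg.
Tool frame: the origin (TCP) lies midway between the tips of the shut fingers; the grasp point (between the pads) lies 19 mm behind it; x points along the fingers, y is the direction in which the jaws open and shut, and the axes are right-handed (so a half turn about x gives the same grasp; the last joint's range is limited). The gripper opens to 92 mm and grips with 3 to 60 N. Pads are 20 mm wide; open, the fingers measure 128 mm over their backs; the gripper's body (75 mm by 189 mm) begins 69 mm behind the grasp point.
Start: joints at [1.182, 0.468, -0.012, 1.603, 0.006, 1.071, -0.056], TCP at [220.276, -611.545, 214.592] pointing down, gripper open.
Joint ranges: [-2.53, 2.53], [-0.31, 2.02], [-1.57, 1.55], [0.28, 2.44], [-1.29, 4.43], [0.15, 1.84], [-2.92, 2.92]. Speed limits (rad/s): [2.57, 2.57, 3.14, 3.14, 3.14, 3.14, 3.14].

INTERFACE

Orientations are given as a rotation vector (axis times angle).
In Python, from cell import robot, grip, kin, viewer gives the robot as it stands. Calls block until the motion is done:
- robot.movep(position, orientation): joint-space move of the TCP to a pose.
- robot.servo_line(position, feed=150, rotation=None): straight line of the TCP; rotation=None keeps the orientation; feed is the mean speed in mm/s.
- robot.goto_joints(angles): joint-space move.
- grip(opening, newtons=None): opening from 0.0 (shut) to 1.0 (fully open); newtons is the grip in N (None keeps the last); returns when the fingers have stopped.
- robot.hold(seconds).
- kin.ik(position, orientation): joint angles nearest the present ones, or None.
- robot.observe(): the state.
- viewer.read_camera(name): name is "scene" or "top" or "wrist"; returns the picture (400x640x3 uint8, red, green, blue); there is no depth.
- viewer.camera_info(name): a dict with "camera_matrix" (3x3 intrinsics, pixels), "R" (3x3) and "t" (3): a world point X has camera coordinates R X + t. Camera axes: x right, y down, z forward; pixel columns grow to the right and rows downward; lengths in mm; the calibration is good to about 2 mm. A picture is of the moment at which its call begins: read the wrist's pose just before it. camera_info takes no time and is no camera call; for the wrist camera it gives the pose at the moment of the call.
A pose or a line that the arm cannot do raises robot.IKError and nothing moves.
- robot.job_done(): hands the job in, once; it reports no verdict.
Trained networks look in the newest picture that a camera, given by its name, has taken for a name from the list of things; names that differ only in an ending like _2 or _b are one class to them, and where a whole thing is asked for, a point or a joint stands for the part that bears it (a point fixed in the world has none). Each returns a list of dicts, best first, with "confidence" (0 to 1); they miss things now and then, are a little off and sometimes report something else, mostly with a low value. They report only what shows in the picture. A call takes as long as a camera call. They do not tell look-alikes from the thing itself.
- viewer.silhouettes(name, camera): "mask" (400x640 bool, what is visible of it).
- viewer.pinpoint(name, camera): "at" ([x, y, z] in mm, in the coordinates of the camera as it stood for that picture, good to about 4 mm: a listed point, or the origin of a listed thing).
The state is a dict: "t": time; "joints": joint angles; "joint_velocities": joint speeds; "joint_torque": joint torques, N m; "tcp_pos": TCP position; "tcp_rot": TCP orientation; "contact_force": force on the tool from outside, world axes, zero at the start; "wrist_torque": the same for the moment, N m; "grip_width": opening from 0.0 (shut) to 1.0 (fully open).
Only numpy, scipy, OpenCV 4.12 (cv2) and the standard library are available. Lean on these libraries where they do the work, as an engineer would, in place of code of your own. Each camera call takes 0.05 s, during which the arm holds its last target.

## Working session

There is one attempt and no reset: what is moved stays moved. The work goes in short steps, each a Python script; the robot and the scene stay as the last script left them, time stands still between calls to the robot, and variables do not carry over. Pictures are saved under pics/ and viewed, and the job is handed in when it is done.

```bash
ls; mkdir -p pics
python3 - <<'E'
from cell import robot, grip, kin, viewer
import cv2, numpy as np
for c in ["scene","top","wrist"]:
    im=viewer.read_camera(c); cv2.imwrite(f"pics/{c}0.png",im[:,:,::-1])
    for n in ["head_grip","dock_mouth","cup_mouth","pulse_mark","lock_mark"]:
        i=viewer.camera_info(c);R=np.array(i["R"]);t=np.array(i["t"]);K=np.array(i["camera_matrix"])
        for d in viewer.pinpoint(n,c):
            p=np.array(d["at"]);w=R.T@(p-t);q=K@p
            print(c,n,round(d["confidence"],2),w.round(1),(q[:2]/q[2]).round())
o=robot.observe();print(o)
E
```

```text
pics
scene head_grip 0.91 [676.7 220.2  67.5] [328. 280.]
scene head_grip 0.91 [366.2 230.4  68.1] [408. 222.]
scene head_grip 0.59 [528.2 218.9  90.2] [367. 245.]
scene dock_mouth 0.37 [ 512.2 -173.3  109.7] [285. 162.]
scene cup_mouth 0.73 [ 478.9 -145.2  110.2] [299. 162.]
scene cup_mouth 0.7 [ 333.  -215.7  105. ] [319. 132.]
scene cup_mouth 0.63 [ 395.  -369.7  111.2] [277. 116.]
scene pulse_mark 0.83 [ 361.9 -247.8  110.8] [306. 130.]
scene pulse_mark 0.81 [ 511.2 -173.9  112.5] [285. 162.]
scene pulse_mark 0.79 [ 418.3 -414.   109.2] [264. 113.]
scene lock_mark 0.77 [ 391.3 -422.9  111.7] [269. 108.]
scene lock_mark 0.6 [ 336.4 -258.2  112.7] [310. 124.]
top head_grip 0.74 [669.8 228.2  71.5] [241. 173.]
top head_grip 0.69 [524.9 222.   89.7] [242. 217.]
top head_grip 0.58 [360.5 233.9  67. ] [238. 271.]
top head_grip 0.4 [ 511.7 -175.1  109.5] [372. 218.]
top head_grip 0.34 [ 480.4 -139.6  108.7] [361. 229.]
top dock_mouth 0.69 [527.5 215.5  40.9] [246. 219.]
top cup_mouth 0.77 [ 477.6 -141.3  110.2] [361. 230.]
top cup_mouth 0.75 [ 327.9 -213.   106.9] [387. 280.]
top cup_mo
[... 497 characters left out ...]
 array([ 1.18201663,  0.4674514 , -0.01161101,  1.60269222,  0.00600368,
        1.07137762, -0.05629309]), 'joint_velocities': array([-5.00199741e-04, -1.22395581e-03, -1.57867575e-03, -1.33628305e-03,
        1.15091201e-03,  2.01561398e-03, -4.36369575e-05]), 'joint_torque': array([ 3.00645170e-04, -5.20406449e+01, -1.19611321e-02, -2.44058454e+01,
       -5.66730858e-02,  1.13317961e-02,  2.47011900e-05]), 'tcp_pos': array([ 220.27769264, -611.56143161,  214.62715432]), 'tcp_rot': array([ 2.03350977,  0.35494996, -2.03353791]), 'contact_force': array([-0.2441355 ,  0.0328174 ,  0.53557372]), 'wrist_torque': array([ 0.04826576, -0.0061836 , -0.04243005]), 'grip_width': 0.9970595111266547}
```

View pics/scene0.png

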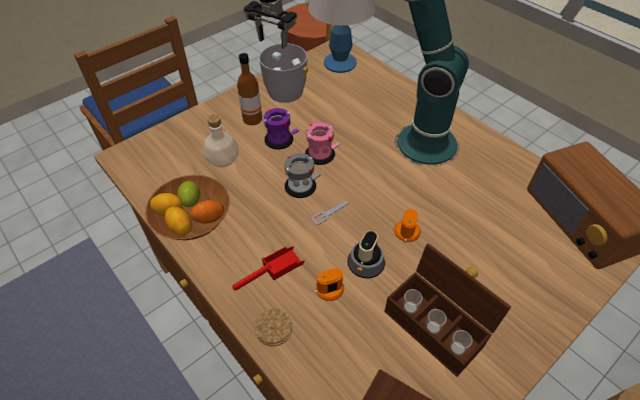

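View pics/top0.png

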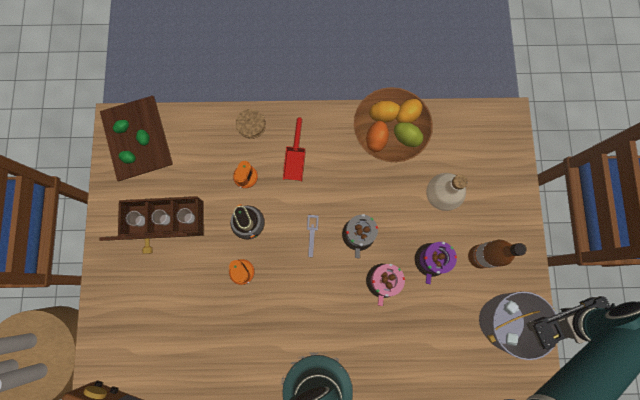

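Run:
```python
import cv2, numpy as np
t=cv2.imread('pics/top0.png')
a=cv2.resize(t[140:300,190:310],None,fx=3.3,fy=3.3,interpolation=2)[:528]
b=cv2.resize(t[190:310,330:480],None,fx=4,fy=4,interpolation=2)
c=np.zeros((600,800,3),np.uint8)
cv2.imwrite('pics/top0a.png',a);cv2.imwrite('pics/top0b.png',b)
s=cv2.imread('pics/scene0.png')
cv2.imwrite('pics/sc0a.png',cv2.resize(s[180:320,270:460],None,fx=4,fy=4,interpolation=2))
```

```text
(no output)
```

View pics/top0a.png

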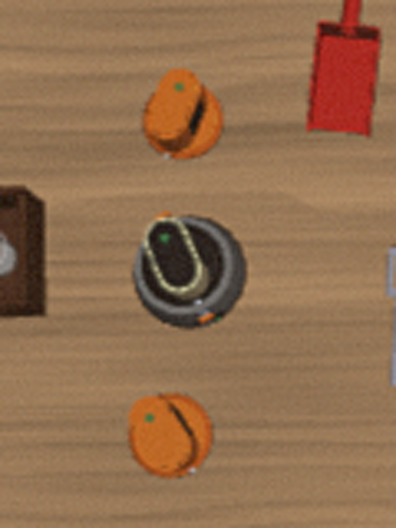

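View pics/top0b.png

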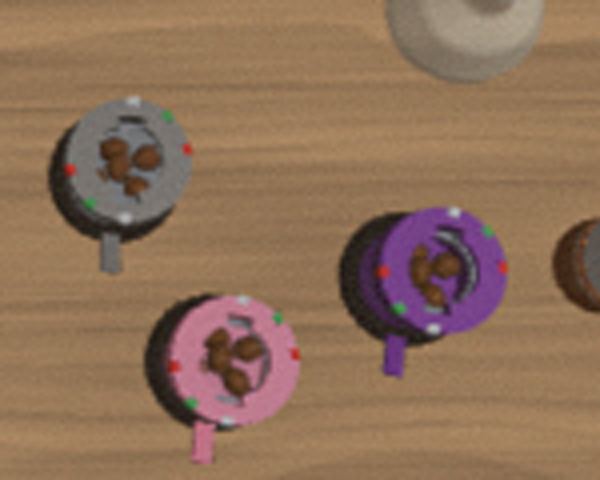

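View pics/sc0a.png

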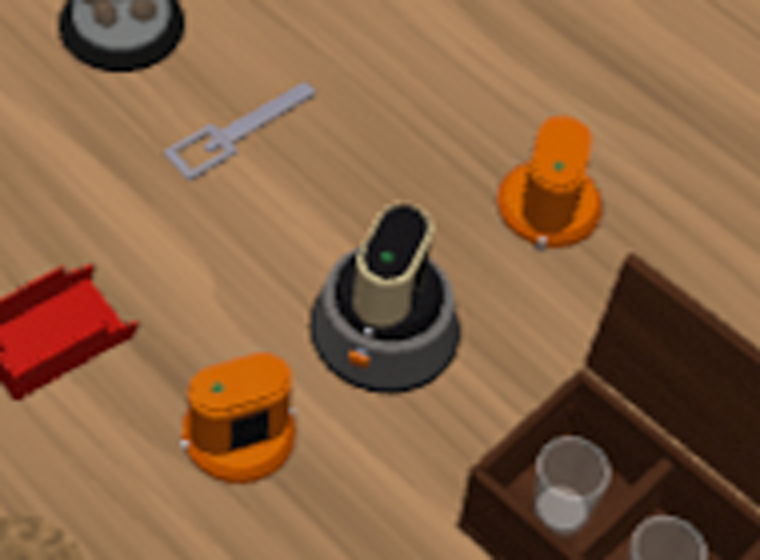

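```bash
cat > h.py <<'E'
from cell import robot, grip, kin, viewer
import cv2, numpy as np
from scipy.spatial.transform import Rotation as Ro
def rot(yaw):
    # tool x down; tool y = (cos yaw, sin yaw,0)
    y=np.array([np.cos(yaw),np.sin(yaw),0]);x=np.array([0,0,-1.]);z=np.cross(x,y)
    return Ro.from_matrix(np.c_[x,y,z]).as_rotvec()
def yawnow(o=None):
    o=o or robot.observe(); m=Ro.from_rotvec(o["tcp_rot"]).as_matrix(); return np.arctan2(m[1,1],m[0,1])
def cam(c):
    i=viewer.camera_info(c);return np.array(i["camera_matrix"]),np.array(i["R"]),np.array(i["t"])
def proj(c,w):
    K,R,t=cam(c);q=(K@(R@np.atleast_2d(w).T+t[:,None])).T;return q[:,:2]/q[:,2:]
def ray(c,px,z):
    K,R,t=cam(c);C=-R.T@t;out=[]
    for p in np.atleast_2d(px):
        d=R.T@np.linalg.solve(K,[p[0],p[1],1]);out.append(C+d*(z-C[2])/d[2])
    return np.array(out)
def pin(n,c):
    K,R,t=cam(c);r=[]
    for d in viewer.pinpoint(n,c):
        p=np.array(d["at"]);q=K@p;r.append((round(d["confidence"],2),(R.T@(p-t)).round(1),(q[:2]/q[2]).round()))
    return r
def snap(c,name):
    im=viewer.read_camera(c);cv2.imwrite(f"pics/{name}.png",im[:,:,::-1]);return im
E
python3 - <<'E'
from h import *
print(yawnow()); K,R,t=cam("wrist"); o=robot.observe(); print(-R.T@t-o["tcp_pos"], R, K)
for p in ([525,220],[478,-142]):
  for y in np.arange(-3.14,3.14,0.26):
    q=kin.ik([p[0],p[1],300],rot(y)); print(round(y,2), None if q is None else np.round(q,2))
E
```

```text
-1.2250695258714281
[ 65.53186987  23.9769036  171.17470295] [[ 3.38160430e-01 -9.41088352e-01  4.87284482e-04]
 [-9.12172762e-01 -3.27642762e-01  2.46152540e-01]
 [-2.31491633e-01 -8.36835365e-02 -9.69230978e-01]] [[317.67807451   0.         318.19554041]
 [  0.         317.67807451 196.26472476]
 [  0.           0.           1.        ]]
-3.14 [ 0.45  0.61 -1.31  1.65  0.6   1.36  2.19]
-2.88 [ 0.45  0.61 -1.31  1.65  0.6   1.36  2.45]
-2.62 [-1.41  0.54  1.36  1.76 -0.55  1.3  -2.54]
-2.36 [-1.31  0.4   1.13  1.76 -0.38  1.23 -2.44]
-2.1 [ 0.27  0.42 -0.96  1.66  0.36  1.25 -2.86]
-1.84 [ 0.26  0.41 -0.94  1.66  0.35  1.24 -2.59]
-1.58 [ 0.25  0.41 -0.93  1.66  0.34  1.24 -2.33]
-1.32 [ 0.28  0.43 -0.98  1.66  0.37  1.25 -2.09]
-1.06 [ 0.3   0.44 -1.01  1.66  0.39  1.26 -1.84]
-0.8 [ 0.32  0.45 -1.03  1.66  0.41  1.26 -1.6 ]
-0.54 [ 0.32  0.46 -1.04  1.66  0.41  1.27 -1.34]
-0.28 [ 0.33  0.47 -1.06  1.66  0.42  1.27 -1.09]
-0.02 [ 0.34  0.47 -1.07  1.66  0.43  1.27 -0.84]
0.24 [ 0.35  0.48 -1.08  1.66  0.44  1.28 -0.58]
0.5 [ 0.35  0.48 -1.1   1.66  0.45  1.28 -0.33]
0.76 [ 0.35  
[... 1007 characters left out ...]
08  1.16 -0.39]
-0.28 [ 0.67  0.17 -0.5   1.84  0.09  1.16 -0.14]
-0.02 [ 0.7   0.17 -0.54  1.83  0.1   1.16  0.11]
0.24 [ 0.74  0.18 -0.58  1.83  0.11  1.16  0.37]
0.5 [ 0.76  0.18 -0.61  1.83  0.11  1.16  0.62]
0.76 [ 0.77  0.18 -0.62  1.83  0.12  1.16  0.88]
1.02 [ 0.81  0.19 -0.66  1.83  0.13  1.16  1.13]
1.28 [ 0.86  0.2  -0.72  1.83  0.14  1.17  1.37]
1.54 [ 0.88  0.21 -0.74  1.83  0.15  1.17  1.63]
1.8 [ 0.89  0.21 -0.76  1.82  0.16  1.17  1.88]
2.06 [ 1.26  0.41 -1.29  1.81  0.41  1.24  1.91]
2.32 [ 1.26  0.41 -1.29  1.81  0.41  1.24  2.17]
2.58 [ 1.26  0.41 -1.29  1.81  0.41  1.24  2.43]
2.84 [ 1.26  0.41 -1.29  1.81  0.41  1.24  2.69]
3.1 [-0.93  0.29  1.4   1.92 -0.31  1.19 -2.6 ]
```

The head meant is the cream one in the grey dock at top px (247,220); the two orange ones at (241,173) and (238,271) are excluded. The cup meant is the grey one at (361,230); pink (388,280) and purple (438,260) are excluded. The enlarged crops confirm both.

Run:
```python
from h import *
robot.servo_line([220.3,-611.5,420],feed=250)
robot.movep([478,-142,400],rot(1.5))
snap("wrist","w_cup")
for n in ["cup_mouth","pulse_mark","lock_mark"]: print(n,pin(n,"wrist"))
robot.movep([525,220,330],rot(2.18))
snap("wrist","w_head")
for n in ["head_grip","dock_mouth","teak_lid"]: print(n,pin(n,"wrist"))
o=robot.observe();print(o["t"],o["joints"].round(2),o["tcp_pos"],o["contact_force"].round(2))
for c in [(525,220)]:pass
```

```text
cup_mouth [(0.94, array([ 478. , -138.7,  113.4]), array([321., 164.])), (0.89, array([ 328.2, -212.7,  112.5]), array([258.,  57.])), (0.87, array([ 393.4, -373.5,  112.1]), array([149., 116.]))]
pulse_mark [(0.96, array([ 357.6, -248.6,  108.7]), array([235.,  82.])), (0.86, array([ 513.3, -172.4,  112.1]), array([300., 189.])), (0.64, array([ 422.5, -407.4,  113. ]), array([130., 139.]))]
lock_mark [(0.95, array([ 395.3, -413.5,  112. ]), array([121., 120.])), (0.76, array([ 333.5, -254.9,  110.3]), array([227.,  64.])), (0.7, array([ 487.7, -179.7,  112. ]), array([293., 172.]))]
head_grip [(0.78, array([364.2, 236.3,  67.5]), array([402.,  71.])), (0.64, array([526.3, 218.3,  92.2]), array([319., 170.])), (0.63, array([674. , 223. ,  69.9]), array([264., 251.]))]
dock_mouth []Traceback (most recent call last):
  File "<stdin>", line 8, in <module>
  File "h.py", line 21, in pin
    for d in viewer.pinpoint(n,c):
             ~~~~~~~~~~~~~~~^^^^^
ValueError: it knows: bottle_opener_mid, cup_mouth, decanter_mid, dock_mouth, head_foot, head_grip, ice_scoop_mid, lock_mark, pulse_mark, rum_bottle_mid, shot_glass_1_mid, shot_glass_2_mid, shot_glass_3_mid
```

View pics/w_cup.png

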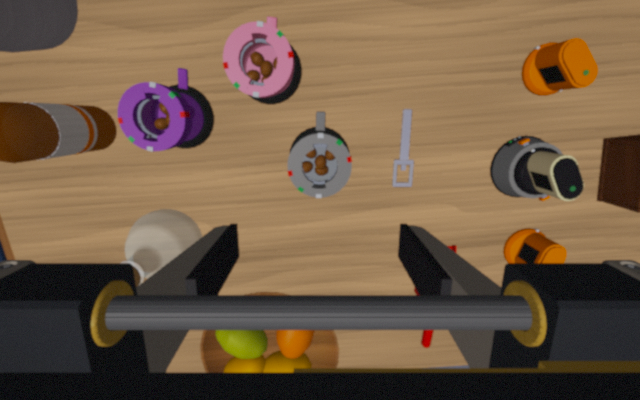

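View pics/w_head.png

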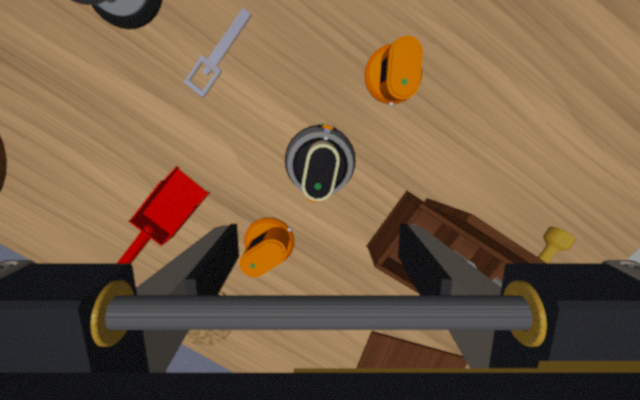

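```bash
cat > fit.py <<'E'
from h import *
def rectify(c,im,cx,cy,z,half=70,s=4):
    # output px: col=( -y ), row=( -x ), s px/mm
    n=int(2*half*s)
    u=np.array([[0,0],[n,0],[n,n],[0,n]],np.float32)
    w=np.array([[cx+half,cy+half,z],[cx+half,cy-half,z],[cx-half,cy-half,z],[cx-half,cy+half,z]])
    H=cv2.getPerspectiveTransform(proj(c,w).astype(np.float32),u)
    return cv2.warpPerspective(im,H,(n,n),flags=cv2.INTER_CUBIC)[:,:,::-1]
E
python3 - <<'E'
from fit import *
im=snap("wrist","w_head2")
a=rectify("wrist",im,526,218,115); b=rectify("wrist",im,526,218,45)
cv2.imwrite("pics/rect_h.png",cv2.resize(np.hstack([a,b]),(800,400)))
o=robot.observe();print(o["t"],o["joints"].round(2),o["tcp_pos"],o["contact_force"].round(2))
E
```

```text
5.6 [ 0.31  0.41 -1.01  1.62  0.36  1.31  1.42] [525.60250937 218.72089167 330.20926198] [-0.39  0.71 -0.45]
```

View pics/rect_h.png

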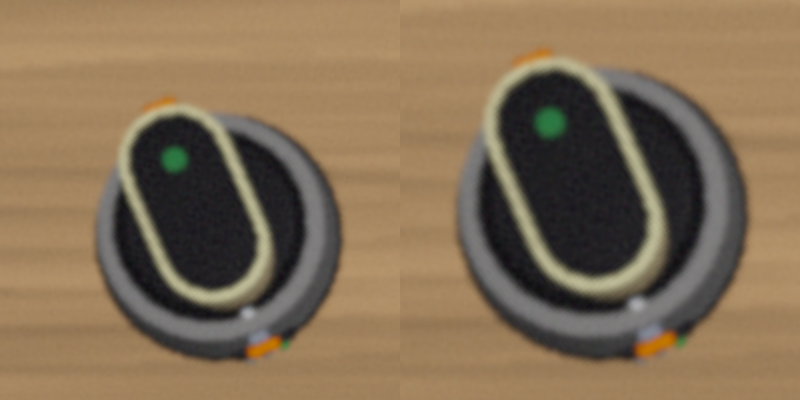

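```bash
cat >> fit.py <<'E'
def handle(c,im,cx,cy,z=115,half=70,s=4):
    a=rectify(c,im,cx,cy,z,half,s); B,G,R=[a[:,:,k].astype(int) for k in range(3)]
    m=((R>120)&(G>115)&(R-G<28)&(R-B>25)).astype(np.uint8)
    m=cv2.morphologyEx(m,cv2.MORPH_CLOSE,np.ones((5,5)))
    cs,_=cv2.findContours(m,cv2.RETR_CCOMP,cv2.CHAIN_APPROX_NONE)
    # inner hole: black top face
    cs2,h=cv2.findContours(m,cv2.RETR_CCOMP,cv2.CHAIN_APPROX_NONE)
    holes=[x for x,hh in zip(cs2,h[0]) if hh[3]>=0]
    k=max(holes,key=cv2.contourArea)
    (u,v),(w,hh),ang=cv2.minAreaRect(k)
    mo=cv2.moments(k); u2,v2=mo['m10']/mo['m00'],mo['m01']/mo['m00']
    th=0.5*np.arctan2(2*mo['mu11'],mo['mu20']-mo['mu02'])  # img angle of long axis
    d=np.array([-np.sin(th),-np.cos(th)]); yaw=np.arctan2(d[1],d[0])
    cv2.drawContours(a:=np.ascontiguousarray(a),[k],-1,(0,0,255),1)
    return (cx+half-v2/s, cy+half-u2/s), yaw%np.pi, (w/s,hh/s), a
E
python3 - <<'E'
from fit import *
im=snap("wrist","w_head3")
c,yaw,wh,a=handle("wrist",im,526,218); print(c,yaw,wh)
cv2.imwrite("pics/rect_h2.png",a)
b=rectify("wrist",im,526,218,45)
g=cv2.cvtColor(b,cv2.COLOR_BGR2GRAY)
# white pointers on flange rim ~z 50
t=snap("top","t2")
print(viewer.camera_info("top")["t"])
c2,y2,wh2,a2=handle("top",t,526,218); print(c2,y2,wh2)
cv2.imwrite("pics/rect_h2t.png",a2)
E
```

```text
(525.1844015755818, 220.40654597094954) 0.40657152273858843 (64.86485290527344, 33.630069732666016)
[  13.91764806  567.05187253 1319.53832028]Traceback (most recent call last):
  File "<stdin>", line 10, in <module>
  File "fit.py", line 17, in handle
    k=max(holes,key=cv2.contourArea)
ValueError: max() iterable argument is empty
```

View pics/rect_h2.png

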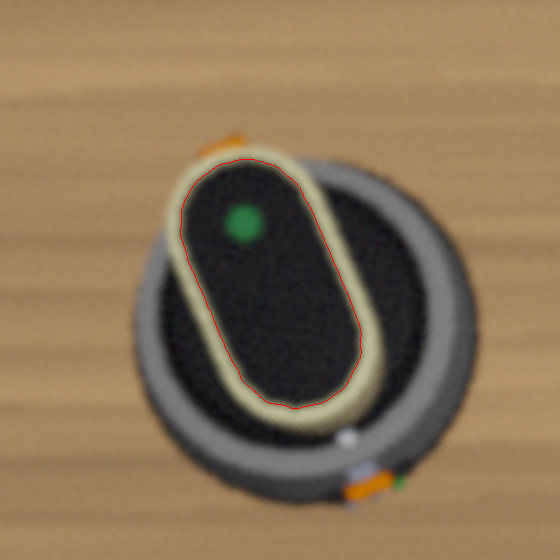

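Run:
```python
from fit import *
for z in (80,190): print(z,ray("top",[[203,198],[203,236],[100,238]],z).round(0))
y=1.978
print(kin.ik([525.2,220.4,71],rot(y)))
K,R,t=cam("top");print(-R.T@t)
```

```text
80 [[588. 346.  80.]
 [469. 342.  80.]
 [468. 657.  80.]]
190 [[565. 318. 190.]
 [456. 314. 190.]
 [455. 603. 190.]]
[ 0.1140864   0.66873067 -0.75897337  1.86810602  0.60393966  0.85005032
  1.02503746]
[ 312.1139165    12.10616887 1401.91342441]
```

Run:
```python
from fit import *
r=rot(0.4066+np.pi/2)
robot.servo_line([525.2,220.4,150],feed=200,rotation=r)
robot.servo_line([525.2,220.4,71],feed=90)
o=robot.observe();print(o["t"],o["tcp_pos"].round(1),o["contact_force"].round(2))
grip(0.0,45)
o=robot.observe();print(o["t"],o["tcp_pos"].round(1),yawnow(o),o["contact_force"].round(2),o["wrist_torque"].round(2),o["grip_width"])
snap("wrist","w_g")
```

```text
7.775 [525.5 220.8  71.5] [ 0.75  0.27 -0.13]
8.6083 [525.2 220.3  71. ] 1.9774073384835336 [-0.19 -0.58  0.33] [-0.04 -0.09  0.03] 0.43379244908121384
```

View pics/w_g.png

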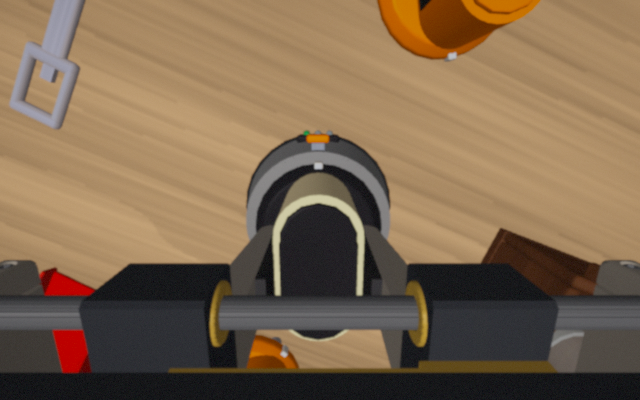

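Run:
```python
from fit import *
robot.servo_line([525.2,220.4,121],feed=50)
o=robot.observe();print(o["t"],o["tcp_pos"].round(1),o["contact_force"].round(2),o["grip_width"])
robot.hold(0.3)
robot.servo_line([525.2,220.4,225],feed=150)
o=robot.observe();print(o["t"],o["tcp_pos"].round(1),o["contact_force"].round(2),o["wrist_torque"].round(2),o["grip_width"])
snap("scene","s_l"); print(pin("head_grip","scene"))
```

```text
9.8083 [524.9 220.2 120.6] [ 1.16 -0.67 -4.82] 0.43122469021261145
10.95 [524.7 219.9 224.1] [-0.07 -0.4  -5.  ] [ 0.07 -0.13 -0.  ] 0.43594643909729164
[(0.75, array([525.8, 217.7, 241.7]), array([372., 211.])), (0.71, array([364.2, 229.1,  66.2]), array([408., 222.])), (0.69, array([672.8, 222.6,  66.6]), array([329., 280.])), (0.67, array([521.7, 216. , 175.7]), array([370., 225.]))]
```

View pics/s_l.png

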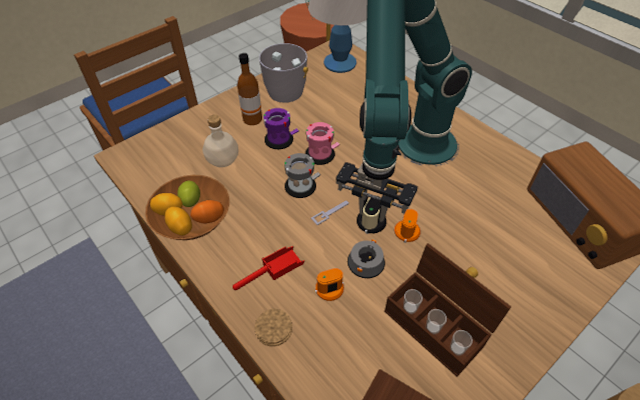

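Run:
```python
import cv2,numpy as np
im=cv2.imread('pics/w_cup.png');cv2.imwrite('pics/w_cup_c.png',cv2.resize(im[90:220,260:380],None,fx=4.5,fy=4.5,interpolation=2))
```

```text
(no output)
```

View pics/w_cup_c.png

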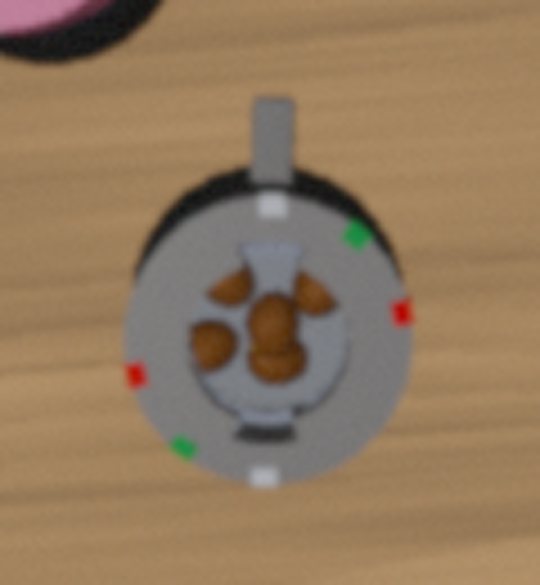

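Run:
```python
from fit import *
robot.movep([540,-141,270],rot(1.52))
robot.hold(0.2)
K,R,t=cam("wrist"); im=snap("wrist","w_cup2")
a=rectify("wrist",im,478,-141,110); cv2.imwrite("pics/rc.png",a)
o=robot.observe();print(o["t"],o["tcp_pos"].round(1),o["joints"].round(2),o["grip_width"])
h=cv2.cvtColor(np.ascontiguousarray(a),cv2.COLOR_BGR2HSV)
M={'g':(h[:,:,0]>50)&(h[:,:,0]<80)&(h[:,:,1]>130),'r':((h[:,:,0]<6)|(h[:,:,0]>174))&(h[:,:,1]>170),'w':(h[:,:,1]<40)&(h[:,:,2]>165)}
for k,m in M.items():
    n,l,s,c=cv2.connectedComponentsWithStats(m.astype(np.uint8))
    for i in range(1,n):
        if s[i,4]>60:
            p=(478+70-c[i][1]/4,-141+70-c[i][0]/4); print(k,s[i,4],np.round(p,1),c[i].round())
```

```text
12.6667 [ 540.2 -139.8  270. ] [ 0.87  0.4  -0.87  1.73  0.32  1.17  1.44] 0.43380058262616
g 472 [ 513.4 -172. ] [404. 138.]
g 517 [ 448.8 -111.3] [161. 397.]
r 520 [ 488.1 -185.8] [459. 240.]
r 556 [474.1 -97.7] [107. 296.]
w 706 [ 522.8 -138.7] [271. 101.]
w 902 [ 436.9 -137. ] [264. 444.]
```

View pics/w_cup2.png

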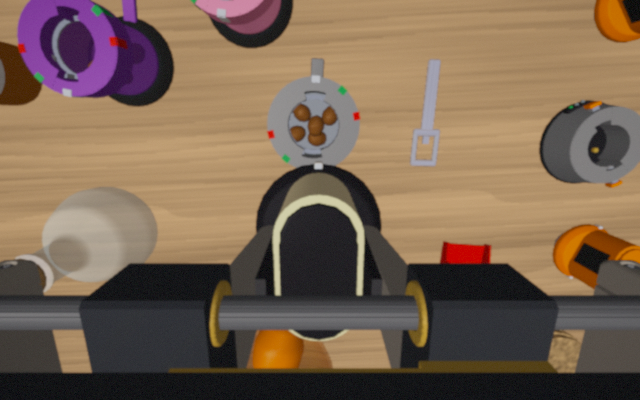

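View pics/rc.png

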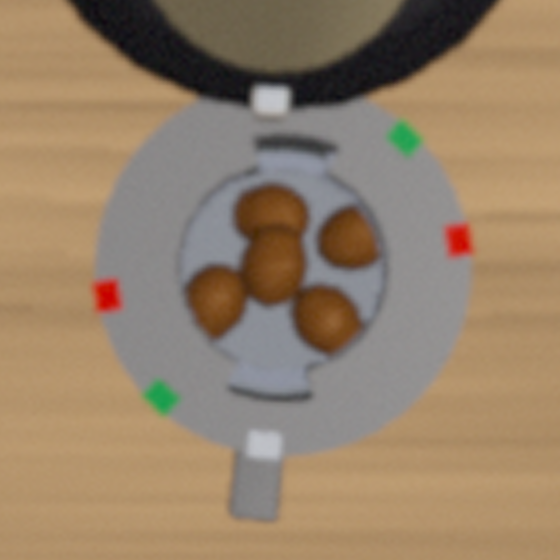

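```bash
cat > marks.py <<'E'
import fit
from fit import *
def marks(c,im,cx=478,cy=-141,z=110):
    a=np.ascontiguousarray(rectify(c,im,cx,cy,z)); h=cv2.cvtColor(a,cv2.COLOR_BGR2HSV)
    M={'g':(h[:,:,0]>50)&(h[:,:,0]<80)&(h[:,:,1]>110),'r':((h[:,:,0]<6)|(h[:,:,0]>174))&(h[:,:,1]>140)}
    r={}
    for k,m in M.items():
        n,l,s,q=cv2.connectedComponentsWithStats(m.astype(np.uint8))
        P=[np.array([cx+70-q[i][1]/4,cy+70-q[i][0]/4]) for i in range(1,n) if s[i,4]>60]
        P=[p for p in P if 35<np.hypot(*(p-[cx,cy]))<53]
        r[k]=np.round(P,1)
        if len(P)==2:
            d=P[0]-P[1]; print(k,"centre",(P[0]+P[1])/2,"diam",np.hypot(*d),"white yaw",(np.arctan2(d[1],d[0])+dict(g=.65,r=1.31)[k]))
        else: print(k,P)
E
python3 - <<'E'
from marks import *
import h
K,R,t=cam("wrist"); o=robot.observe(); T=Ro.from_rotvec(o["tcp_rot"]).as_matrix(); p=o["tcp_pos"]
im=snap("wrist","w_cup3"); print("wrist now"); marks("wrist",im)
# pointer check
w=[]
for zz in (-44,-37,-30):
    for rr in (38,41):
        w.append([*(p[:2]-rr*T[:2,2]),p[2]+19+zz])
print("pointer expected px",proj("wrist",w).round(1).tolist())
im=snap("top","t_cup");print("top");marks("top",im)
im=snap("scene","s_cup");print("scene");marks("scene",im)
# old picture
Rt=R@T; tt=R@p+t
T0=Ro.from_rotvec(rot(1.5)).as_matrix(); p0=np.array([478,-142,400])
R0=Rt@T0.T; t0=tt-R0@p0
h.cam=lambda c:(K,R0,t0)
print("old wrist");marks("x",cv2.imread("pics/w_cup.png")[:,:,::-1])
E
```

```text
wrist now
g centre [ 481.10664598 -141.64429886] diam 88.76201213979472 white yaw -0.10560027289695606
r centre [ 481.15063353 -141.61713419] diam 88.87107177331268 white yaw -0.10308821808579638
pointer expected px [[317.8, 165.9], [317.8, 161.1], [317.8, 167.7], [317.8, 162.8], [317.8, 169.7], [317.8, 164.5]]
top
g centre [ 478.12639572 -142.24877072] diam 89.88608328389878 white yaw -0.10283490038833498
r centre [ 478.15940453 -141.81857305] diam 90.86922417234564 white yaw -0.10324003078711219
scene
g centre [ 480.03185511 -142.08255554] diam 90.4995152062309 white yaw -0.09328020105941603
r centre [ 482.41985122 -139.26258325] diam 93.61744782595537 white yaw -0.13877303758252735
old wrist
g centre [ 481.10199693 -139.97465423] diam 90.37252273319267 white yaw -0.10088513552571454
r centre [ 481.78502477 -140.3498769 ] diam 88.71617175390342 white yaw -0.1007040787788076
```

```bash
python3 - <<'E'
from marks import *
r=rot(-0.104+np.pi/2); X=[480.7,-141.7]
robot.servo_line([*X,235],feed=180,rotation=r)
robot.servo_line([*X,166],feed=120)
robot.hold(0.15); b=robot.observe(); print(b["t"],b["tcp_pos"].round(2),yawnow(b)-np.pi/2,b["contact_force"].round(1),b["wrist_torque"].round(2))
snap("wrist","w_pre");snap("scene","s_pre")
f0=b["contact_force"]
for z in np.arange(163,145,-3):
    robot.servo_line([*X,z],feed=40)
    o=robot.observe(); f=o["contact_force"]-f0; print(z,o["tcp_pos"].round(1),f.round(1),(o["wrist_torque"]-b["wrist_torque"]).round(2))
    if f[2]>10 : break
print(o["t"])
E
python3 -c "
import cv2
s=cv2.imread('pics/s_pre.png');cv2.imwrite('pics/s_prec.png',cv2.resize(s[110:210,240:360],None,fx=5,fy=5,interpolation=2))"
```

```text
14.225 [ 481.49 -141.83  166.91] -0.10403240102403521 [ 0.  -0.1 -4.9] [ 0.03 -0.18 -0.03]
163 [ 480.5 -141.7  162.9] [ 0.5 -0.1  0.6] [0.03 0.03 0.03]
160 [ 480.5 -141.6  159.7] [ 0.3 -1.1 -0.4] [0.06 0.06 0.07]
157 [ 480.5 -141.6  156.7] [-0.4  0.1  0.1] [ 0.04 -0.    0.03]
154 [ 480.5 -141.7  153.8] [-0.7  0.7  0.6] [0.01 0.07 0.03]
151 [ 480.5 -141.7  150.8] [-0.3  0.3  0. ] [-0.02  0.04  0.  ]
148 [ 480.5 -141.7  147.8] [0.1 0.5 1.5] [0.04 0.   0.05]
15.825
```

View pics/s_prec.png

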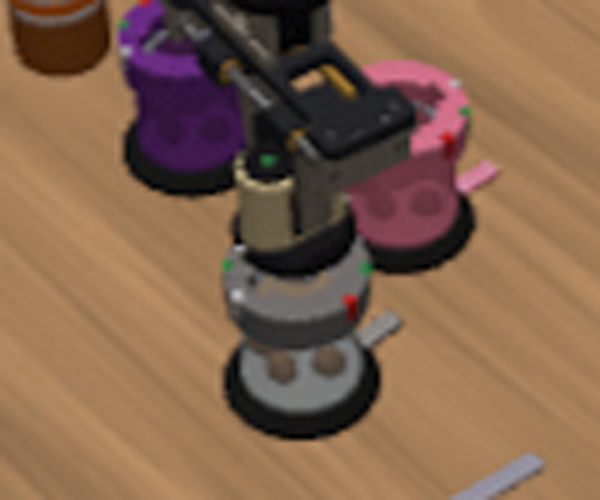

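View pics/w_pre.png

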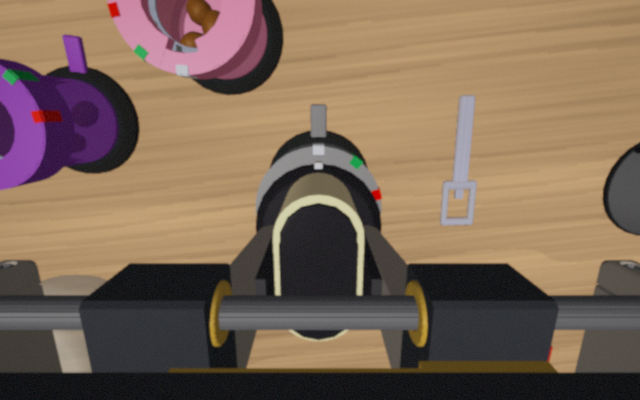

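The pointer at (318,166) lines up with the white mark at (318,149). The spigot and lugs have entered with almost no force, so I'm continuing down to the flange.

Run:
```python
from marks import *
X=[480.7,-141.7]
b=robot.observe()
for z in [145,142,139,137.5,136,135,134]:
    robot.servo_line([*X,z],feed=25)
    o=robot.observe(); f=o["contact_force"]-[0,0,-4.9]; print(z,o["tcp_pos"].round(1),f.round(1),(o["wrist_torque"]).round(2))
    if f[2]>8 : break
robot.hold(0.3)
o=robot.observe();print(o["t"],o["tcp_pos"].round(2),o["contact_force"].round(1),o["grip_width"])
snap("wrist","w_home");snap("scene","s_home");print(pin("head_grip","scene"))
s=cv2.imread('pics/s_home.png');cv2.imwrite('pics/s_homec.png',cv2.resize(s[110:210,240:360],None,fx=5,fy=5,interpolation=2))
```

```text
145 [ 480.6 -141.6  144.8] [ 0.1  0.1 -0. ] [ 0.04 -0.1   0.03]
142 [ 480.6 -141.7  141.8] [-0.1 -0.   0. ] [ 0.05 -0.16 -0.06]
139 [ 480.5 -141.7  138.8] [0.4 0.9 0.4] [ 0.07 -0.14  0.01]
137.5 [ 480.7 -141.7  137.4] [-0.3 -0.7 -0.2] [ 0.05 -0.11  0.  ]
136 [ 480.7 -141.7  136. ] [0.7 0.5 0.8] [ 0.08 -0.15 -0.05]
135 [ 480.8 -141.7  136. ] [-3.2 -0.1 10.7] [ 0.28  0.58 -0.01]
17.675 [ 480.76 -141.69  135.96] [-3.   0.1  4.6] 0.4331624727686844
[(0.84, array([ 480.5, -144. ,  152.8]), array([298., 153.])), (0.72, array([675.4, 222.6,  70.8]), array([329., 279.])), (0.6, array([365.6, 230. ,  67.1]), array([408., 222.])), (0.17, array([ 486.2, -186.8,  112. ]), array([289., 156.]))]
```

View pics/s_homec.png

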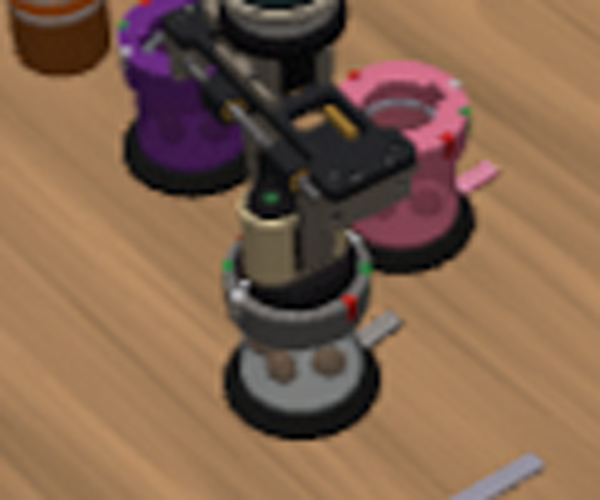

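View pics/w_home.png

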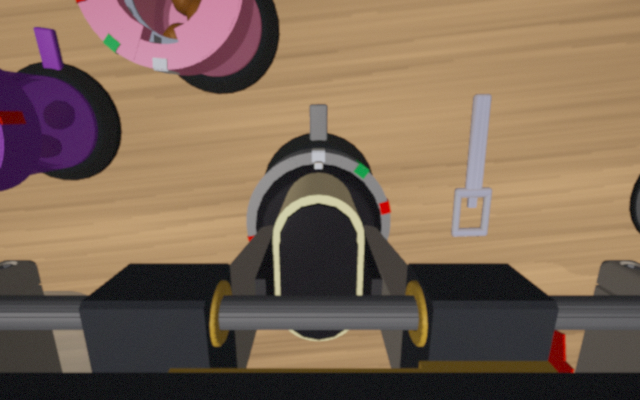

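Run:
```python
from marks import *
P=[480.75,-141.7,135.2]
for a in [0.08,0.16,0.26,0.36,0.46,0.55,0.62]:
    robot.servo_line(P,feed=20,rotation=rot(-0.104-a+np.pi/2))
    o=robot.observe(); print(a,round(o["t"],2),"act",round(-(yawnow(o)-np.pi/2+0.104),3),o["tcp_pos"].round(1),o["contact_force"].round(1),o["wrist_torque"].round(2))
    if abs(o["wrist_torque"][2])>0.6: break
robot.hold(0.3)
snap("wrist","w_tw");snap("scene","s_tw");
o=robot.observe();print(o["t"],o["grip_width"],-(yawnow(o)-np.pi/2+0.104),o["wrist_torque"].round(2))
s=cv2.imread('pics/w_tw.png');cv2.imwrite('pics/w_twc.png',cv2.resize(s[80:260,230:410],None,fx=3.3,fy=3.3,interpolation=2))
```

```text
0.08 18.07 act 0.078 [ 481.3 -141.6  136. ] [-1.8  0.1  6.3] [ 0.38  0.42 -0.11]
0.16 18.32 act 0.157 [ 481.6 -141.8  136. ] [-1.2  0.7  6.3] [ 0.25  0.31 -0.11]
0.26 18.57 act 0.255 [ 481.8 -141.7  136. ] [-0.1  0.1  6.5] [0.18 0.11 0.13]
0.36 18.82 act 0.355 [ 481.9 -141.7  136. ] [-0.5  0.5  4.6] [0.13 0.02 0.14]
0.46 19.07 act 0.455 [ 482.  -141.8  136. ] [-0.1 -0.2  5.3] [ 0.09 -0.03  0.14]
0.55 19.32 act 0.544 [ 482.1 -141.9  136. ] [ 1.5 -1.1  4.9] [ 0.05 -0.02  0.15]
0.62 19.57 act 0.614 [ 482.1 -142.   136. ] [ 1.  -0.6  6. ] [ 0.02 -0.08  0.24]
19.975 0.4304127398075902 0.6143358986045216 [-0.02 -0.06  0.19]
```

View pics/w_twc.png

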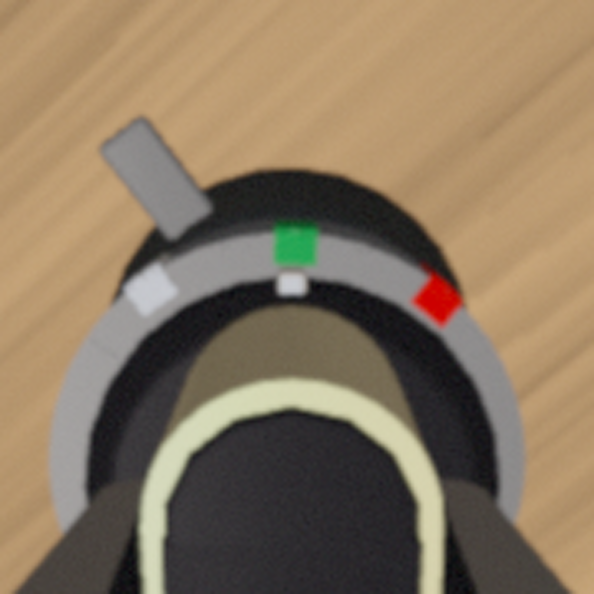

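The white pointer at crop px (292,285) faces the green mark at (296,245), well short of red at (438,300). I'll check that it holds still, then hand in.

Run:
```python
from marks import *
robot.hold(0.5)
o=robot.observe();print(o["t"],o["tcp_pos"].round(1),o["grip_width"],-(yawnow(o)-np.pi/2+0.104),o["wrist_torque"].round(2),o["contact_force"].round(1))
snap("scene","s_end"); print(pin("head_grip","scene")[:1]); robot.job_done()
```

```text
20.475 [ 482.1 -142.   136. ] 0.43325564181045373 0.6142939894556948 [ 0.04 -0.06  0.19] [ 1.  -0.7  5.5]
[(0.82, array([364.1, 231.7,  68.4]), array([409., 222.]))]
the job is handed in; nothing more can be done
```

View pics/s_end.png

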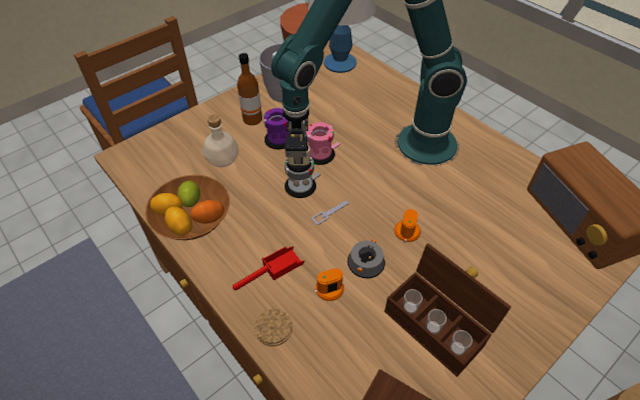

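I pulled the cream grinder head up out of its dock and set it flush on the grey cup. I then twisted it clockwise to the green pulse mark and handed the job in at about 20.5 s, still gripping it there. The interface reports no verdict, so this rests on my own checks.

- **Seating:** the TCP stopped at z = 136 mm, the height worked out for a flush flange. It stood there untwisted for 0.3 s before the twist.
- **Twist:** the TCP had turned 0.614 rad and held steady for at least 0.5 s. The wrist picture shows the white pointer facing the green mark, well short of red. The spring torque was about 0.19 N m with no sign of a click. I could not read the pulse ring directly, but the usual play puts it at about 0.44.
- **Grip:** the fingers were closed to 40 mm on the handle at a set 45 N.
- **Bystanders:** in the last picture the bottle, decanter, opener, scoop and open box with its glasses stand where they did. The orange heads and the pink and purple cups were not touched.

Some checks disagreed:
- **Cup centre:** the top and wrist cameras put it about 3 mm apart. I used the wrist value and it fitted without force.
- **Drift in the twist:** the TCP moved about 1.4 mm in x.
- **Final picture:** pinpoint's best match was an orange look-alike, so that picture gave no separate check of where the head stood.

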